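# Set the stand's height stop on the sample coupler and lock it

### The arm

A 6-joint arm with a two-finger parallel gripper is mounted at the origin on the work surface; the furniture and walls round the work are solid. World frame = base frame: x ahead of the robot, y to its left, z up, the work surface at z = 0. Lengths are in m, angles in degrees, forces in N, time in s.
With the tool pointing down it reaches from about 0.3 to 0.85 m from the base axis. Payload 5.4 kg.
Tool frame: the origin (TCP) lies on the centre line of the jaws, within the pads' length; the fingertips stand robot.tcp_to_tips ahead of it and the grasp point (between the pads) lies 3 mm ahead of it (robot.tcp_to_tips is the distance from the TCP to the fingertips, in m); z points along the fingers, y is the line along which they close (so a half turn about z gives the same grasp; the last joint's range is limited). The gripper opens to 85 mm and grips with 20 to 120 N. Pads are 22 mm wide; open, the fingers measure 114 mm over their backs; the gripper's body (76 mm by 85 mm) begins 54 mm behind the grasp point. The pads swing forward as they close: fully open they stand 13 mm farther back than shut.
Start: joints at [56.373, 9.076, 91.501, -0, 79.423, -12.038], TCP at [0.212, 0.535, 0.225] pointing down, gripper open.
Joint ranges: [-166.64, 166.64], [-54.1, 131.32], [10.49, 154.53], [-73.88, 253.88], [9.74, 151.15], [-171.62, 171.62]. Speed limits (degrees/s): [147.25, 147.25, 180, 180, 180, 180].

### API

Orientations are given as a 3x3 rotation matrix whose columns are the frame's x, y, z axes.
In Python, from rig import robot gives the robot as it stands. The module is installed in compiled form; this text tells all that it offers.
- The arm moves only by the shell command python3 -m handwheel 'ROWS'. ROWS is JSON, a list of rows, each a list of 3 entries, a list of its own where there are three numbers: the closure, from -1 (fully open) to 1 (shut), so that 0 is half open, then the shift along the tool's x, y, z in mm, then the turn about the tool's z in rad. A call has exactly 10 rows; each row shifts and turns the commanded pose from where the row before left it, along the tool's axes as they then stand; what a row does not reach is not made up. A row lasts 1/10 s, in which the tool goes at most 50 mm and 8.59 degrees, less where a joint would pass 70% of its speed; a pose out of reach is approached as far as the arm can. A call is refused whole if a number of a shift passes 50 or a number of a turn 0.15, either way. A call with a gripper value outside its range is refused whole. The fingers move at their own pace and stop on an object; the grip force is fixed at half the most. Time passes only in rows, so rows that do not move let the fingers close, or fill a call up. It gives the time, the measured TCP pose, the force, the opening and the grip force at its end, in the units of the state.
- robot.get_state(): the state, without advancing time (a new reading comes with each control period).
- robot.get_image(name): name is "scene" or "top" or "wrist"; returns (picture, depth): 420x560x3 uint8, red, green, blue; 420x560 float32, m along the optical axis (not along the pixel's ray), 0 where there is no reading.
- robot.calibration(name): a dict with "mtx" (3x3 intrinsics, pixels), "T" (4x4, takes a point from camera to world coordinates); the wrist camera has in their place "tool_from_camera" (4x4, takes a point from camera to tool coordinates, whose origin is the TCP and whose axes are the flange's). Camera axes: x right, y down, z forward; pixel columns grow to the right and rows downward; lengths in m; the calibration is good to about 2 mm. A picture is of the moment at which its call begins: read the wrist's pose just before it. calibration takes no time and is no camera call.
- robot.close_job(): hands the job in; it is judged then, once.
The state is a dict: "time": time; "joint_positions": joint angles; "joint_vel": joint speeds; "tau": joint torques, N m; "tool_pos": TCP position; "tcp_rot": TCP orientation; "wrist_force": force on the tool from outside, world axes, zero at the start; "moment": the same for the moment, N m; "width": opening from 0.0 (shut) to 1.0 (fully open); "gripper_force": force on a finger pad.
Only numpy, scipy, OpenCV 4.12 (cv2) and the standard library are available. Lean on these libraries where they do the work, as an engineer would, in place of code of your own. Each camera call takes 0.05 s, during which the arm holds its last target. There are 200 camera calls.

### The job

Set the height stop of the grey stand to the sample coupler that stands in its nest, so that the batch can be checked against it: swing the clamp lever fully open, push the stop rod gently down until its foot just rests on the coupler, then swing the lever fully home again so that the rod is locked there, still touching. Do not press hard on the coupler.

Things in the scene. Friction and masses are not known exactly. Their poses are not given: they have to be found in the camera images.
- stand: heavy grey cast stand that does not move: base plate 190 x 120 x 18 mm, steel column 27 mm thick behind (75 mm along the stand's x, top at 184 mm), cross arm from the column to the front, 139 to 169 mm above the worktop. Origin: on the worktop, exactly under the axis of the stop rod; x points from the rod to the column, y to the side of the clamp lever, z up.
- anvil (a point): point on the stand's base under the rod (22 mm above the worktop, does not move), where the anvil screw enters. On it stands a square steel nest (40 mm), and in that, upright, the sample: a brass air coupler 22 mm thick, 50 mm tall. The coupler's top stands somewhere 80 to 100 mm above the worktop, differently each time; this is not measured and must be found by feel.
- stop_rod (a joint): travel of the upright 12 mm stop rod, in m: 0 at the top, grows as it goes down, ends at 0.055. With the clamp open it is stiff in its greased guide: it stays where it is left; pushing it down takes about 1.5 N plus 0.1 N for each mm/s of speed, pulling it up about 7.5 N or more. With the clamp locked it does not yield to less than about 30 N.
- rod_head (a point): centre of the flat top of the stop rod's knurled steel head (27 mm in diameter, 16 mm tall over a narrower neck). It moves with the rod, 225 to 280 mm above the worktop. Nothing stands above it.
- stop_foot: black rubber foot (18 mm in diameter, 10 mm tall) fixed to the lower end of the rod; origin at the centre of its lower face, which is to touch the coupler; z up. It lies 152 mm below the top of the head. The rubber gives about 0.2 mm per N, so that it still presses lightly on the coupler when the rod is let go.
- clamp_lever (a joint): angle of the clamp lever on the cross arm, in rad: 0 fully open (end stop), grows clockwise seen from above as it tightens, 1.4 fully home (end stop). Below about 0.6 it swings easily (1 to 4 N at the knob) and the rod is free; beyond, an eccentric bears on the rod and the lever must be swung under load (about 5 to 10 N). It stays where it is left, or springs back by less than 0.1.
- lever_knob (a point): centre of the black ball knob (25 mm in diameter) at the end of the clamp lever, 204 mm above the worktop. The lever turns about an upright axis through x = 0, y = +18 mm of the stand's frame; the knob moves on a level circle of 98 mm radius about it. In the stand's frame it lies in the direction 2.269 rad (from x toward y) minus the joint angle.

How it is judged:
By the outcome, as a careful person would: the job done as asked, in the order asked, and still so for the second after the job is handed in, with the robot touching nothing.
It also fails if it takes over 61 s, if anything falls off the work surface, if the arm or the gripper's body presses on something with over 40 N, if the wrist force passes 120 N, or if a joint passes its speed limit or range.

## Working session

There is one attempt and no reset: what is moved stays moved. The work goes in short steps, Python scripts to look and compute and a shell command to move; the robot and the scene stay as the last step left them, time stands still between calls to the robot, and variables do not carry over. Pictures are saved under pics/ and viewed, at most 10 in all, crops included, and the job is handed in when it is done.

```bash
mkdir -p pics; python3 - <<'E'
from rig import robot
import cv2,numpy as np
s=robot.get_state()
print(s['time'],s['tool_pos'],s['tcp_rot'],s['wrist_force'],s['width'],robot.tcp_to_tips)
for n in("scene","top"):
    p,d=robot.get_image(n); cv2.imwrite(f'pics/{n}.png',p[:,:,::-1]); np.savez(f'{n}.npz',p=p,d=d)
    c=robot.calibration(n); print(n,np.round(c['mtx'],1).tolist(),np.round(c['T'],3).tolist())
E
```

```text
0.0 [0.21122429 0.5341297  0.22440552] [[-9.29857614e-01  3.67918009e-01 -1.07535486e-03]
 [ 3.67919347e-01  9.29856344e-01 -1.59151680e-03]
 [ 4.14377842e-04 -1.87552787e-03 -9.99998155e-01]] [ 0.84411187 -0.26344717  0.35274013] 0.9987568028788358 0.022
scene [[437.0, 0.0, 275.2], [0.0, 437.0, 216.1], [0.0, 0.0, 1.0]] [[-0.403, 0.743, -0.534, 0.973], [0.915, 0.33, -0.232, 0.264], [0.004, -0.582, -0.813, 0.866], [0.0, 0.0, 0.0, 1.0]]
top [[402.8, 0.0, 282.3], [0.0, 402.8, 205.9], [0.0, 0.0, 1.0]] [[0.009, -0.982, 0.189, 0.369], [-1.0, -0.012, -0.015, 0.077], [0.017, -0.189, -0.982, 0.996], [0.0, 0.0, 0.0, 1.0]]
```

View pics/scene.png

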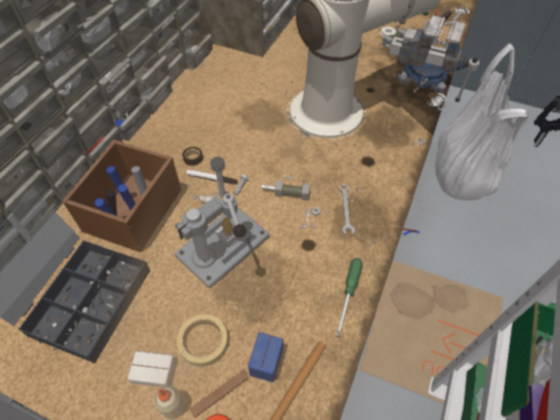

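View pics/top.png

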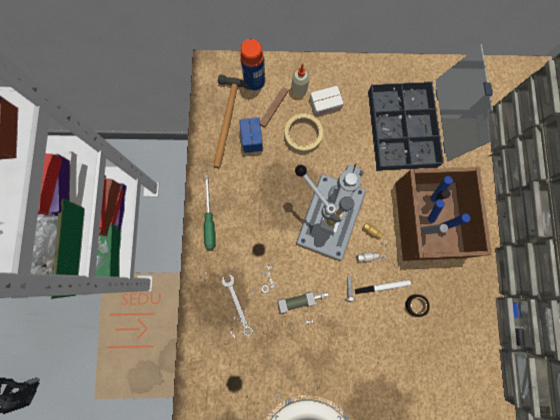

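The scene view shows the stand at about (225,230), and the top view shows it at (335,210). The black knob is at (300,171) in the top view and (240,231) in the scene view. I'll zoom in.

```bash
python3 - <<'E'
import cv2,numpy as np
a=cv2.imread('pics/top.png')[150:270,270:390]; b=cv2.imread('pics/scene.png')[145:285,165:285]
a=cv2.resize(a,(400,400),interpolation=cv2.INTER_CUBIC); b=cv2.resize(b,(400,467),interpolation=cv2.INTER_CUBIC)
o=np.zeros((467,800,3),np.uint8); o[:400,:400]=a; o[:,400:]=b; cv2.imwrite('pics/crop1.png',o)
E
```

```text
(no output)
```

View pics/crop1.png

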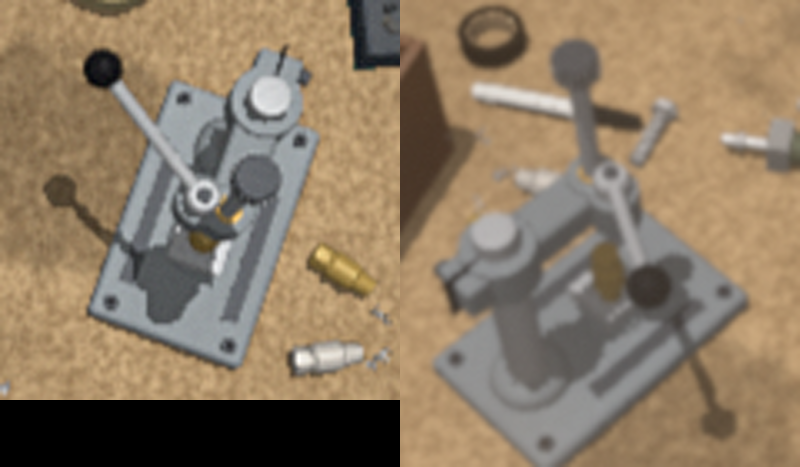

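The crop shows, in top-view pixels, the head at (346.5,203), the knob at (301,170.5) and the column top at (351,179). In the scene view they are at (217.5,163), (239.5,230.5) and (193,215). I'll segment and triangulate them.

```bash
cat > h.py <<'E'
import numpy as np,cv2
from rig import robot
def ray(n,u,v):
    c=robot.calibration(n);T=c['T'];d=T[:3,:3]@np.linalg.inv(c['mtx'])@[u,v,1.];return T[:3,3],d
def plane(n,u,v,z):
    o,d=ray(n,u,v);return o+d*(z-o[2])/d[2]
def tri(a,b):
    (o1,d1),(o2,d2)=ray(*a),ray(*b)
    k=np.linalg.lstsq(np.c_[d1,-d2],o2-o1,rcond=None)[0];p,q=o1+k[0]*d1,o2+k[1]*d2
    return (p+q)/2,np.linalg.norm(p-q)
def pts(n,p,d):
    c=robot.calibration(n);v,u=np.indices(d.shape);P=np.stack([u,v,np.ones_like(u)],-1)@np.linalg.inv(c['mtx']).T*d[...,None]
    return P@c['T'][:3,:3].T+c['T'][:3,3]
E
python3 - <<'E'
from h import *
for nm,a,b in(("head",(346.5,203),(217.5,163)),("knob",(300.9,170.4),(239.4,230.5)),("col",(351.3,179.1),(192.9,215))):
    p,e=tri(("top",*a),("scene",*b));print(nm,p.round(4),e.round(4))
for n in("top","scene"):
    f=np.load(n+'.npz');P=pts(n,f['p'],f['d'])
    near=(np.hypot(P[...,0]-.39,P[...,1]+.03)<.3)&(f['d']>0)
    if n=="top":
        w=(slice(150,270),slice(270,390))
    else: w=(slice(145,285),slice(165,285))
    Q=P[w];g=f['p'][w].astype(int);M=near[w]
    for nm,lo,hi in(("head",.217,.3),("knob",.195,.217),("coltop",.178,.19)):
        m=M&(Q[...,2]>lo)&(Q[...,2]<hi)
        dark=m&(g.sum(-1)<150)
        q=Q[m];print(n,nm,m.sum(),q.mean(0).round(4) if len(q) else'', np.percentile(q[:,2],95).round(4) if len(q) else '', 'dark',dark.sum(),Q[dark].mean(0).round(4) if dark.any() else '')
E
```

```text
head [ 0.5152 -0.052   0.2692] 0.0024
knob [0.5951 0.0281 0.2039] 0.0025
col [ 0.5848 -0.0794  0.1786] 0.0026
top head 207 [ 0.5175 -0.0495  0.2695] 0.2762 dark 7 [0.5967 0.0265 0.2174]
top knob 185 [0.5815 0.0157 0.2076] 0.2156 dark 86 [0.5932 0.0291 0.2125]
top coltop 288 [ 0.5537 -0.051   0.1843] 0.1884 dark 0 
scene head 276 [ 0.5199 -0.0475  0.26  ] 0.2745 dark 0 
scene knob 227 [0.5794 0.0128 0.2076] 0.2154 dark 0 
scene coltop 287 [ 0.5558 -0.0515  0.1837] 0.188 dark 0
```

```bash
python3 -m handwheel '[[-0.3,[0,0,-8],0.15],[-0.3,[0,0,-8],0.15],[-0.3,[0,0,-8],0.15],[-0.3,[0,0,-8],0.15],[-0.3,[0,0,-8],0.15],[-0.3,[0,0,-8],0.15],[-0.3,[0,0,-8],0.15],[-0.3,[0,0,-8],0.15],[-0.3,[0,0,-8],0.15],[-0.3,[0,0,-8],0.15]]'
python3 -m handwheel '[[-0.3,[0,0,0],0.138],[-0.3,[0,0,0],0.138],[-0.3,[0,0,0],0.138],[-0.3,[0,0,0],0.14],[-0.3,[-2.4,39.6,0],0],[-0.3,[-2.4,39.6,0],0],[-0.3,[-2.4,39.6,0],0],[-0.3,[-2.4,39.6,0],0],[-0.3,[-2.4,39.6,0],0],[-0.3,[-2.4,39.6,0],0]]'
```

```text
time: 1.1
tool_pos: [0.2114, 0.5344, 0.3051]
tcp_rot: [[0.307, 0.952, -0.001], [0.952, -0.307, -0.001], [-0.001, -0.0, -1.0]]
wrist_force: [-0.8, 0.4, -0.3]
width: 0.649
gripper_force: 0.0
time: 2.1
tool_pos: [0.3562, 0.3437, 0.305]
tcp_rot: [[0.758, 0.653, -0.0], [0.653, -0.758, -0.0], [-0.001, -0.0, -1.0]]
wrist_force: [0.9, 0.4, 0.0]
width: 0.649
gripper_force: 0.0
```

```bash
python3 - <<'E'
from h import *
# brass candidates between z .06 and .13 near the rod axis, and grey-head depth
for n,w in(("top",(slice(150,270),slice(270,390))),("scene",(slice(145,285),slice(165,285)))):
    f=np.load(n+'.npz');Q=pts(n,f['p'],f['d'])[w];g=f['p'][w].astype(int)
    m=(g[...,0]-g[...,2]>35)&(np.hypot(Q[...,0]-.516,Q[...,1]+.051)<.035)&(Q[...,2]>.03)
    v,u=np.nonzero(m)
    for z,uu,vv,q in sorted(zip(Q[m][:,2],u,v,Q[m].tolist()),reverse=True)[:8]: print(n,uu+w[1].start,vv+w[0].start,np.round(q,3))
E
```

```text
top 337 210 [ 0.517 -0.048  0.19 ]
top 341 213 [ 0.511 -0.056  0.19 ]
top 340 214 [ 0.51  -0.055  0.18 ]
top 336 209 [ 0.521 -0.047  0.179]
top 336 211 [ 0.517 -0.048  0.176]
top 339 215 [ 0.51  -0.054  0.173]
top 336 214 [ 0.512 -0.048  0.173]
top 340 215 [ 0.51  -0.056  0.172]
scene 224 161 [ 0.507 -0.041  0.271]
scene 224 160 [ 0.505 -0.043  0.271]
scene 225 163 [ 0.507 -0.04   0.266]
scene 225 166 [ 0.512 -0.038  0.264]
scene 225 165 [ 0.509 -0.039  0.264]
scene 223 169 [ 0.52  -0.038  0.263]
scene 225 164 [ 0.507 -0.04   0.263]
scene 224 168 [ 0.516 -0.038  0.262]
```

```bash
python3 -m handwheel '[[-0.3,[-2.4,39.6,0],0],[-0.3,[-2.4,39.6,0],0],[-0.3,[-2.4,39.6,0],0],[-0.3,[-2.4,39.6,0],0],[-0.3,[-2.4,39.6,0],0],[-0.3,[-2.4,39.6,0],0],[-0.3,[-2.4,39.6,0],0],[-0.3,[-2.4,39.6,0],0],[-0.3,[-2.4,39.6,0],0],[-0.3,[0,0,0],0]]'
python3 - <<'E'
from h import *
s=robot.get_state();p,d=robot.get_image("wrist");cv2.imwrite('pics/w1.png',p[:,:,::-1]);np.savez('w1.npz',p=p,d=d,R=s['tcp_rot'],t=s['tool_pos'])
c=robot.calibration("wrist");print(s['tool_pos'],c['mtx'].round(1).tolist(),c['tool_from_camera'].round(3).tolist())
E
```

```text
time: 3.1
tool_pos: [0.5734, 0.0571, 0.3041]
tcp_rot: [[0.761, 0.649, -0.001], [0.649, -0.761, -0.001], [-0.002, 0.0, -1.0]]
wrist_force: [-0.8, 1.3, -0.3]
width: 0.647
gripper_force: 0.0
[0.57337947 0.05711888 0.30408959] [[376.4, 0.0, 273.0], [0.0, 376.4, 208.8], [0.0, 0.0, 1.0]] [[-0.001, -0.957, -0.289, 0.074], [1.0, -0.001, 0.0, 0.001], [-0.001, -0.289, 0.957, -0.149], [0.0, 0.0, 0.0, 1.0]]
```

View pics/w1.png

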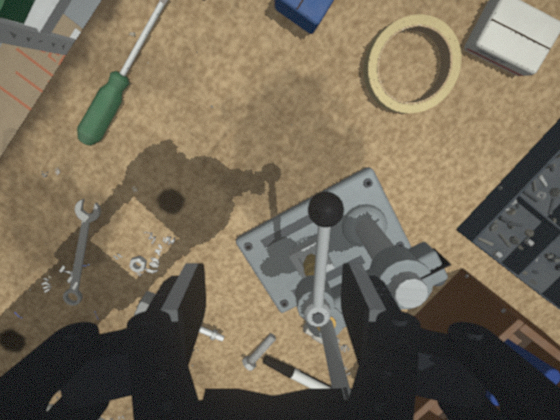

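The wrist view shows the knob at (326,209), the lever hub at (318,317) and the column top at (412,293).

```bash
python3 - <<'E'
from h import *
f=np.load('w1.npz');R,t=f['R'],f['t'];c=robot.calibration("wrist");X=c['tool_from_camera']
g=f['p'].astype(int);k=((g.sum(-1)<110)*255).astype(np.uint8);k[240:]=0;k[:,:280]=0;k[:,370:]=0;k[:180]=0
n,l,st,ce=cv2.connectedComponentsWithStats(k);i=1+st[1:,4].argmax();print(st[i],ce[i])
def pl(u,v,z):
    o=R@X[:3,3]+t;d=R@X[:3,:3]@np.linalg.inv(c['mtx'])@[u,v,1.];return o+d*(z-o[2])/d[2]
K=pl(*ce[i],.204);C=pl(412,293,.184);H=pl(318,317,.2);dep=f['d']
print('knob',K,'col',C,'hub@.2',H,'depth hub',dep[317,318],'knob',dep[209,326])
P=np.array([.515,-.051,0]);
for A in(K,):
    print((A-P)[:2])
E
```

```text
[337 198   3   4   4] [338.  199.5]
knob [0.60698986 0.02606267 0.204     ] col [ 0.58685199 -0.07892159  0.184     ] hub@.2 [ 0.52814635 -0.02793982  0.2       ] depth hub 0.3053091 knob 0.24693452
[0.09198986 0.07706267]
```

```bash
python3 - <<'E'
from h import *
f=np.load('w1.npz');R,t=f['R'],f['t'];c=robot.calibration("wrist");X=c['tool_from_camera'];dep=f['d']
o=R@X[:3,3]+t
def d(u,v): return R@X[:3,:3]@np.linalg.inv(c['mtx'])@[u,v,1.]
def pl(u,v,z): return o+d(u,v)*(z-o[2])/d(u,v)[2]
g=f['p'].astype(int).sum(-1); print(g[209,300:352:2],g[185:240:3,326])
K=pl(325.5,209,.204);print('knob',K,'hub',o+d(318,317)*dep[317,318],'hub rim',o+d(318,326)*dep[326,318])
zh=(o+d(318,317)*dep[317,318])[2];H=pl(318,317,.196)
v=(K-H)[:2];print(np.hypot(*v),np.degrees(np.arctan2(v[1],v[0])))
E
```

```text
[444 456 458 457 212 119 141 140 118 139 148 150 163 184 193 178 167 156
 125 142 136 132 373 465 462 372] [396 291 192 134 124 147 147 162 184 175 157 132 131 126 370 529 520 522
 502]
knob [0.59640623 0.02797158 0.204     ] hub [ 0.5227871  -0.03489589  0.18673947] hub rim [ 0.50979087 -0.04922488  0.17090304]
0.09081765608627082 39.69859747853425
```

```bash
python3 -m handwheel '[[-0.3,[-1,18.4,0],0],[-0.3,[-1,18.4,0],0],[-0.3,[0,0,-0],0],[-0.3,[0,0,20],0],[-0.3,[0,0,20],0],[-0.3,[0,0,20],0],[-0.3,[0,0,20],0],[-0.3,[0,0,17],0],[-0.3,[0,0,0],0],[-0.3,[0,0,0],0]]'
python3 -m handwheel '[[0,[0,0,0],0],[0.2,[0,0,0],0],[0.4,[0,0,0],0],[0.6,[0,0,0],0],[1,[0,0,0],0],[1,[0,0,0],0],[1,[0,0,0],0],[1,[0,0,0],0],[1,[0,0,0],0],[1,[0,0,0],0]]'
```

```text
time: 4.15
tool_pos: [0.5941, 0.0325, 0.2088]
tcp_rot: [[0.757, 0.653, -0.0], [0.653, -0.757, 0.0], [-0.0, -0.0, -1.0]]
wrist_force: [0.9, 0.1, 0.4]
width: 0.653
gripper_force: 0.0
time: 5.15
tool_pos: [0.5949, 0.0318, 0.209]
tcp_rot: [[0.758, 0.652, 0.002], [0.652, -0.758, -0.0], [0.001, 0.001, -1.0]]
wrist_force: [3.3, -0.6, 4.4]
width: -0.001
gripper_force: 2.5
```

```bash
python3 - <<'E'
from h import *
o=np.zeros((420,800,3),np.uint8)
p,d=robot.get_image("wrist");o[:,:400]=p[:,80:480,::-1]
q,_=robot.get_image("scene");o[:,400:]=cv2.resize(q[140:245,180:280,::-1],(400,420),interpolation=cv2.INTER_CUBIC)
cv2.imwrite('pics/w2.png',o)
E
```

```text
(no output)
```

View pics/w2.png

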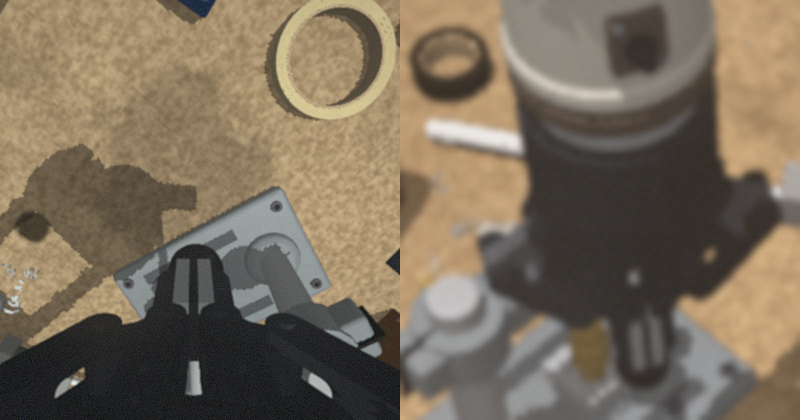

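The fingers shut without holding the knob, and a dark dome is visible beyond the tips at (195,250). I'll open, lift and look from above.

```bash
python3 -m handwheel '[[-0.3,[0,0,0],0],[-0.3,[0,0,0],0],[-0.3,[0,0,0],0],[-0.3,[0,0,0],0],[-0.3,[0,0,0],0],[-0.3,[0,0,-20],0],[-0.3,[0,0,-20],0],[-0.3,[0,0,-20],0],[-0.3,[0,0,-20],0],[-0.3,[0,0,0],0]]'
python3 - <<'E'
from h import *
s=robot.get_state();p,d=robot.get_image("wrist");print(s['tool_pos'],s['wrist_force'],s['width'])
q,e=robot.get_image("top")
np.savez('w3.npz',p=p,d=d,R=s['tcp_rot'],t=s['tool_pos'],q=q,e=e)
o=np.zeros((420,800,3),np.uint8);o[:,:400]=p[:,100:500,::-1]
o[:,400:]=cv2.resize(q[150:260,280:385,::-1],(400,420),interpolation=cv2.INTER_CUBIC);cv2.imwrite('pics/w3.png',o)
E
```

```text
time: 6.25
tool_pos: [0.5958, 0.0316, 0.2916]
tcp_rot: [[0.758, 0.652, 0.006], [0.652, -0.758, -0.001], [0.004, 0.004, -1.0]]
wrist_force: [0.4, 0.2, 1.0]
width: 0.65
gripper_force: 0.0
[0.595795   0.03160412 0.29161503] [0.4231696  0.23850006 0.96486604] 0.6500805440997884
```

View pics/w3.png

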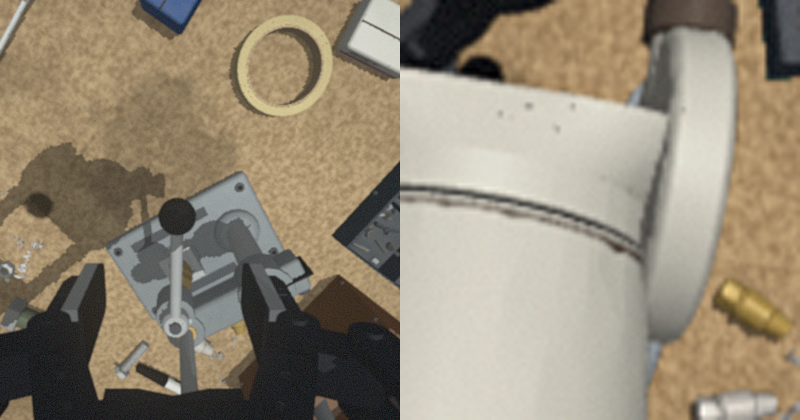

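```bash
python3 - <<'E'
from h import *
f=np.load('w3.npz');R,t=f['R'],f['t'];c=robot.calibration("wrist");X=c['tool_from_camera'];dep=f['d']
o=R@X[:3,3]+t
def d(u,v): return R@X[:3,:3]@np.linalg.inv(c['mtx'])@[u,v,1.]
def pl(u,v,z): return o+d(u,v)*(z-o[2])/d(u,v)[2]
K=pl(277,216,.204);print('knob',K,'in tool',R.T@(K-t))
for v in(204,208,212,216,220,224,228):print(v,(o+d(277,v)*dep[v,277]).round(4))
print('hub',(o+d(276,328)*dep[328,276]).round(4),(o+d(276,322)*dep[322,276]).round(4))
for q in([0,0,0],[0,.025,0],[0,.025,.02],[0,-.025,.02]):
    a=np.linalg.inv(X)@[*q,1];b=c['mtx']@a[:3];print(q,(b[:2]/b[2]).round(1))
# nearest finger tip measure from depth
P=(o+ (np.stack([*np.indices(dep.shape)[::-1],np.ones(dep.shape)],-1)@(R@X[:3,:3]@np.linalg.inv(c['mtx'])).T)*dep[...,None])
Q=(P-t)@R
for u,v in((180,280),(190,280),(190,270),(360,280),(350,275)):print('fing',u,v,Q[v,u].round(4),f['p'][v,u])
E
```

```text
knob [0.59680859 0.02748871 0.204     ] in tool [-0.00224551  0.00339849  0.08762286]
204 [0.6048 0.0346 0.2126]
208 [0.6031 0.0331 0.2138]
212 [0.6017 0.0319 0.2164]
216 [0.5994 0.03   0.2152]
220 [0.5979 0.0287 0.2175]
224 [0.5964 0.0274 0.2192]
228 [0.5934 0.0248 0.2155]
hub [ 0.5231 -0.0356  0.1868] [ 0.5258 -0.0333  0.1841]
[0, 0, 0] [271.4 272.7]
[0, 0.025, 0] [328.6 272.7]
[0, 0.025, 0.02] [322.8 254.2]
[0, -0.025, 0.02] [220.3 254.3]
fing 180 280 [ 0.0115 -0.0323 -0.0289] [86 90 86]
fing 190 280 [ 0.0116 -0.0287 -0.0289] [67 66 63]
fing 190 270 [ 0.0122 -0.0301 -0.0222] [89 88 85]
fing 360 280 [ 0.0116  0.0315 -0.0291] [87 92 91]
fing 350 275 [ 0.0116  0.0287 -0.0252] [39 38 37]
```

```bash
python3 - <<'E'
from h import *
f=np.load('w3.npz');R,t=f['R'],f['t'];c=robot.calibration("wrist");X=c['tool_from_camera'];dep=f['d']
o=R@X[:3,3]+t
Q=(o+(np.stack([*np.indices(dep.shape)[::-1],np.ones(dep.shape)],-1)@(R@X[:3,:3]@np.linalg.inv(c['mtx'])).T)*dep[...,None]-t)@R
for s in(1,-1):
    m=(dep>0)&(abs(Q[...,0])<.014)&(s*Q[...,1]>.015)&(s*Q[...,1]<.05)&(Q[...,2]<.045)
    print(s,m.sum(),np.percentile(Q[m][:,2],[50,90,98,100]).round(4))
for u in(185,190,195,200,350,355,360):
    print(u,[(v,*Q[v,u].round(3)) for v in(258,262,266,270)])
n="scene";s=robot.get_state();p,d=robot.get_image(n);P=pts(n,p,d);q=(P-s['tool_pos'])@s['tcp_rot']
m=(d>0)&(abs(q[...,0])<.016)&(abs(q[...,1])<.05)&(q[...,2]<.045)&(q[...,2]>-.06)
h=np.histogram(q[m][:,2],np.arange(-.06,.05,.005));print(h[0].tolist());np.savez('s3.npz',p=p,d=d)
E
```

```text
1 8221 [-0.0602 -0.0268 -0.0167 -0.0105]
-1 9352 [-0.0623 -0.0282 -0.0173 -0.0104]
185 [(258, np.float64(-0.123), np.float64(-0.111), np.float64(0.29)), (262, np.float64(-0.129), np.float64(-0.111), np.float64(0.289)), (266, np.float64(0.012), np.float64(-0.033), np.float64(-0.019)), (270, np.float64(0.012), np.float64(-0.032), np.float64(-0.022))]
190 [(258, np.float64(-0.123), np.float64(-0.104), np.float64(0.289)), (262, np.float64(-0.129), np.float64(-0.105), np.float64(0.289)), (266, np.float64(0.012), np.float64(-0.031), np.float64(-0.019)), (270, np.float64(0.012), np.float64(-0.03), np.float64(-0.022))]
195 [(258, np.float64(-0.123), np.float64(-0.098), np.float64(0.289)), (262, np.float64(0.074), np.float64(0.001), np.float64(-0.149)), (266, np.float64(0.012), np.float64(-0.029), np.float64(-0.018)), (270, np.float64(0.012), np.float64(-0.028), np.float64(-0.022))]
200 [(258, np.float64(-0.123), np.float64(-0.092), np.float64(0.289)), (262, np.float64(-0.129), np.float64(-0.092), np.float64(0.29)), (266, np.float64(0.012), np.float64(-0.027), np.float64(-0.019)), (270, np.fl
[... 219 characters left out ...]
loat64(0.03), np.float64(-0.017)), (270, np.float64(0.012), np.float64(0.029), np.float64(-0.022))]
355 [(258, np.float64(-0.057), np.float64(0.07), np.float64(0.143)), (262, np.float64(-0.057), np.float64(0.068), np.float64(0.135)), (266, np.float64(0.011), np.float64(0.032), np.float64(-0.017)), (270, np.float64(0.012), np.float64(0.031), np.float64(-0.023))]
360 [(258, np.float64(-0.056), np.float64(0.073), np.float64(0.14)), (262, np.float64(-0.057), np.float64(0.072), np.float64(0.133)), (266, np.float64(0.012), np.float64(0.034), np.float64(-0.018)), (270, np.float64(0.011), np.float64(0.033), np.float64(-0.021))]
[62, 34, 30, 35, 34, 42, 38, 37, 33, 9, 1, 0, 0, 0, 0, 0, 0, 0, 0, 0, 0]
```

Both cameras put the fingertips about 10–17 mm behind the reported TCP, not 22 mm ahead of it. The jaws therefore closed on top of the ball. I'll go about 27 mm lower than before.

```bash
python3 -m handwheel '[[-0.3,[-1,1.5,15],0],[-0.3,[-1,1.5,15],0],[-0.3,[0,0,15],0],[-0.3,[0,0,15],0],[-0.3,[0,0,15],0],[-0.3,[0,0,15],0],[-0.3,[0,0,15],0],[-0.3,[0,0,5],0],[-0.3,[0,0,0],0],[-0.3,[0,0,0],0]]'
python3 -m handwheel '[[0,[0,0,0],0],[0.2,[0,0,0],0],[0.4,[0,0,0],0],[0.6,[0,0,0],0],[1,[0,0,0],0],[1,[0,0,0],0],[1,[0,0,0],0],[1,[0,0,0],0],[1,[0,0,0],0],[1,[0,0,0],0]]'
```

```text
time: 7.4
tool_pos: [0.5952, 0.0282, 0.179]
tcp_rot: [[0.758, 0.652, 0.001], [0.652, -0.758, -0.0], [0.001, 0.001, -1.0]]
wrist_force: [1.0, -0.4, 0.1]
width: 0.65
gripper_force: 0.0
time: 8.4
tool_pos: [0.5953, 0.0283, 0.1788]
tcp_rot: [[0.758, 0.653, 0.001], [0.653, -0.758, -0.0], [0.001, 0.001, -1.0]]
wrist_force: [2.7, 0.1, 2.8]
width: 0.259
gripper_force: 58.7
```

```bash
python3 -m handwheel '[[1,[-0.6,-10.8,0],-0.11],[1,[-0.6,-10.8,0],-0.11],[1,[-0.6,-10.8,0],-0.11],[1,[-0.6,-10.8,0],-0.11],[1,[-0.6,-10.8,0],-0.11],[1,[-0.6,-10.8,0],-0.11],[1,[-0.6,-10.8,0],-0.11],[1,[-0.6,-10.8,0],-0.11],[1,[-0.6,-10.8,0],-0.11],[1,[0,0,0],0]]'
```

```text
time: 9.4
tool_pos: [0.507, 0.0613, 0.1784]
tcp_rot: [[-0.13, 0.991, 0.0], [0.991, 0.13, -0.001], [-0.001, 0.0, -1.0]]
wrist_force: [3.0, -1.1, 0.4]
width: 0.259
gripper_force: 58.8
```

```bash
python3 -m handwheel '[[1,[0,-4,0],-0.04],[1,[-0.2,-4,0],-0.04],[1,[0,-4,0],-0.04],[1,[-0.2,-4,0],-0.04],[1,[0,-1,0],-0.01],[1,[0,-1,0],-0.01],[1,[0,0,0],0],[1,[0,0,0],0],[1,[0,0,0],0],[1,[0,0,0],0]]'
```

```text
time: 10.4
tool_pos: [0.4903, 0.0574, 0.1784]
tcp_rot: [[-0.304, 0.953, 0.0], [0.953, 0.304, -0.0], [-0.001, 0.0, -1.0]]
wrist_force: [5.2, -1.2, 0.4]
width: 0.256
gripper_force: 58.8
```

```bash
python3 -m handwheel '[[1,[0,-1,0],-0.01],[1,[0,-1,0],-0.01],[1,[0,-1,0],-0.01],[1,[0,0,0],0],[1,[0,0,0],0],[1,[0,0,0],0],[1,[0,0,0],0],[1,[0,0,0],0],[1,[0,0,0],0],[1,[0,0,0],0]]'
```

```text
time: 11.4
tool_pos: [0.4874, 0.0564, 0.1784]
tcp_rot: [[-0.333, 0.943, 0.0], [0.943, 0.333, -0.001], [-0.001, 0.0, -1.0]]
wrist_force: [5.0, -2.4, 0.7]
width: 0.256
gripper_force: 58.8
```

```bash
python3 -m handwheel '[[1,[0,-1,0],-0.01],[1,[0,-1,0],-0.01],[1,[0,-1,0],-0.01],[1,[0,-1,0],-0.01],[1,[0,0,0],0],[1,[0,0,0],0],[1,[0,0,0],0],[1,[0,0,0],0],[1,[0,0,0],0],[1,[0,0,0],0]]'
```

```text
time: 12.4
tool_pos: [0.4847, 0.0552, 0.1788]
tcp_rot: [[-0.369, 0.929, 0.003], [0.929, 0.369, 0.0], [-0.001, 0.003, -1.0]]
wrist_force: [8.0, -0.1, -1.1]
width: 0.254
gripper_force: 58.7
```

```bash
python3 -m handwheel '[[1,[0,-1,0],0],[1,[0,-1,0],0],[1,[0,-1,0],0],[1,[0,0,0],0],[1,[0,0,0],0],[1,[0,0,0],0],[1,[0,0,0],0],[1,[0,0,0],0],[1,[0,0,0],0],[1,[0,0,0],0]]'
python3 - <<'E'
from h import *
s=robot.get_state();p,d=robot.get_image("wrist");np.savez('w4.npz',p=p,d=d,R=s['tcp_rot'],t=s['tool_pos'])
q,e=robot.get_image("scene")
o=np.zeros((420,800,3),np.uint8);o[:,:400]=p[:,100:500,::-1]
o[:,400:]=cv2.resize(q[140:245,180:280,::-1],(400,420),interpolation=cv2.INTER_CUBIC);cv2.imwrite('pics/w4.png',o)
E
```

```text
time: 13.4
tool_pos: [0.4835, 0.0544, 0.1793]
tcp_rot: [[-0.37, 0.929, 0.007], [0.929, 0.37, 0.001], [-0.002, 0.007, -1.0]]
wrist_force: [12.8, 1.0, -3.1]
width: 0.26
gripper_force: 58.8
```

View pics/w4.png

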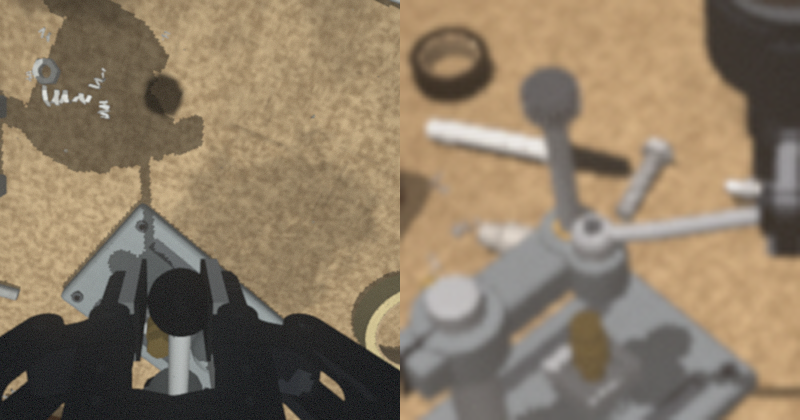

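At the open stop the force rises to 12.8 N and motion stalls. The wrist view shows the knob held between the pads, and the scene view shows the lever swung toward the robot, with the brass coupler's top edge near crop (590,312). I'll release and lift.

```bash
python3 -m handwheel '[[0.6,[0,2,0],0],[0.3,[0,0,0],0],[0,[0,0,0],0],[-0.3,[0,0,0],0],[-0.3,[0,0,0],0],[-0.3,[0,0,-30],0],[-0.3,[0,0,-30],0],[-0.3,[0,0,-30],0],[-0.3,[0,0,-30],0],[-0.3,[0,0,-20],0]]'
python3 - <<'E'
from h import *
s=robot.get_state();p,d=robot.get_image("wrist");t,R=s['tool_pos'],s['tcp_rot'];print(t)
np.savez('w5.npz',p=p,d=d,R=R,t=t);cv2.imwrite('pics/w5.png',p[:,:,::-1])
print('head top cam',plane("top",346.5,203,.275),'scene',plane("scene",217.5,161,.275))
f=np.load('s3.npz')
o,dd=ray("scene",227.5,218)
k=np.linalg.lstsq(np.c_[dd[:2]],np.array([.51,-.05])-o[:2],rcond=None)[0][0];print('brass top',o+k*dd)
E
```

```text
time: 14.5
tool_pos: [0.4824, 0.0549, 0.3206]
tcp_rot: [[-0.371, 0.929, 0.001], [0.929, 0.371, -0.0], [-0.001, 0.001, -1.0]]
wrist_force: [0.4, -0.5, -0.5]
width: 0.652
gripper_force: 0.0
[0.48241671 0.05488651 0.32055537]
head top cam [ 0.5145389  -0.05217663  0.275     ] scene [ 0.51512077 -0.05005158  0.275     ]
brass top [ 0.51000153 -0.05000225  0.08848228]
```

View pics/w5.png

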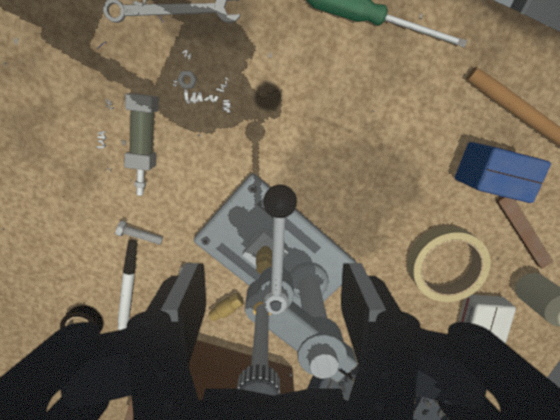

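The knob sits at (280,201) with the lever open, and the rod head is at about (258,380). Now over the head with the jaws shut.

```bash
python3 -m handwheel '[[1,[-27.6,-2.3,0],0],[1,[-27.6,-2.3,0],0],[1,[-27.6,-2.3,0],0],[1,[-27.6,-2.3,0],0],[1,[0,0,0],0],[1,[0,0,0],0],[1,[0,0,10],0],[1,[0,0,15],0],[1,[0,0,15],0],[1,[0,0,0],0]]'
python3 - <<'E'
from h import *
f=np.load('w5.npz');R,t=f['R'],f['t'];c=robot.calibration("wrist");X=c['tool_from_camera']
o=R@X[:3,3]+t
def pl(u,v,z):
    d=R@X[:3,:3]@np.linalg.inv(c['mtx'])@[u,v,1.];return o+d*(z-o[2])/d[2]
K=pl(280,201,.204);H=pl(277,300,.187);C=pl(324,363,.184);print(K,H,C)
v=(K-[.5226,-.0343,0])[:2];print(np.hypot(*v),np.degrees(np.arctan2(v[1],v[0])))
E
```

```text
time: 15.55
tool_pos: [0.5129, -0.0499, 0.2745]
tcp_rot: [[-0.372, 0.928, -0.006], [0.928, 0.372, 0.002], [0.004, -0.005, -1.0]]
wrist_force: [-0.8, 0.5, 0.3]
width: 0.001
gripper_force: 0.0
[0.48855535 0.05589447 0.204     ] [ 0.52093384 -0.03008914  0.187     ] [ 0.5851819  -0.07569398  0.184     ]
0.09640581040152736 110.67942810445388
```

```bash
python3 -m handwheel '[[1,[0,0,2.5],0],[1,[0,0,2.5],0],[1,[0,0,2.5],0],[1,[0,0,2.5],0],[1,[0,0,2.5],0],[1,[0,0,2.5],0],[1,[0,0,2.5],0],[1,[0,0,2.5],0],[1,[0,0,0],0],[1,[0,0,0],0]]'
```

```text
time: 16.55
tool_pos: [0.5147, -0.0511, 0.258]
tcp_rot: [[-0.371, 0.929, -0.0], [0.929, 0.371, 0.0], [0.0, -0.0, -1.0]]
wrist_force: [0.1, -0.0, 0.4]
width: 0.001
gripper_force: 0.2
```

```bash
python3 -m handwheel '[[1,[0,0,1],0],[1,[0,0,1],0],[1,[0,0,1],0],[1,[0,0,1],0],[1,[0,0,1],0],[1,[0,0,1],0],[1,[0,0,1],0],[1,[0,0,1],0],[1,[0,0,1],0],[1,[0,0,1],0]]'
python3 - <<'E'
from h import *
p,d=robot.get_image("scene");P=pts("scene",p,d);print(robot.get_state()['wrist_force'])
m=(d>0)&(np.hypot(P[...,0]-.515,P[...,1]+.051)<.02)&(P[...,2]<.3)&(P[...,2]>.06)
z=P[m][:,2];print(np.histogram(z,np.arange(.06,.3,.01))[0].tolist())
cv2.imwrite('pics/s6.png',cv2.resize(p[140:245,170:280,::-1],(660,590),interpolation=cv2.INTER_CUBIC))
E
```

```text
time: 17.55
tool_pos: [0.5147, -0.0511, 0.2483]
tcp_rot: [[-0.371, 0.929, -0.0], [0.929, 0.371, 0.0], [0.0, -0.0, -1.0]]
wrist_force: [-0.9, -0.1, 2.6]
width: 0.001
gripper_force: 1.1
[-0.62720623  0.32842265  0.85155761]
[29, 28, 52, 0, 12, 10, 0, 0, 0, 0, 79, 26, 48, 22, 19, 22, 18, 9, 50, 65, 40, 46, 14]
```

View pics/s6.png

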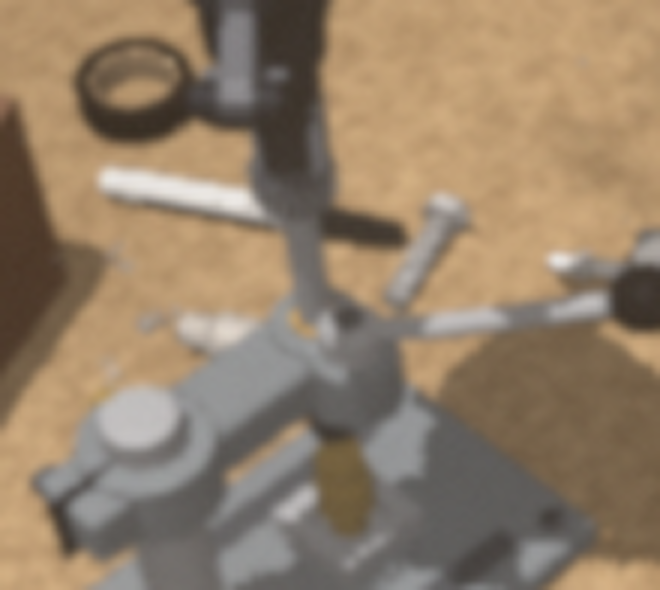

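```bash
python3 -m handwheel '[[1,[0,0,0.2],0],[1,[0,0,0.2],0],[1,[0,0,0.2],0],[1,[0,0,0.2],0],[1,[0,0,0.2],0],[1,[0,0,0.2],0],[1,[0,0,0.2],0],[1,[0,0,0.2],0],[1,[0,0,0.2],0],[1,[0,0,0.2],0]]'|grep -E 'pos|force'
```

```text
tool_pos: [0.5148, -0.0511, 0.2464]
wrist_force: [-1.6, 0.6, 1.4]
gripper_force: 0.8
```

```bash
python3 -m handwheel '[[1,[0,0,0.15],0],[1,[0,0,0.15],0],[1,[0,0,0.15],0],[1,[0,0,0.15],0],[1,[0,0,0.15],0],[1,[0,0,0.15],0],[1,[0,0,0.15],0],[1,[0,0,0.15],0],[1,[0,0,0.15],0],[1,[0,0,0.15],0]]'|grep -E 'pos|force'
```

```text
tool_pos: [0.5148, -0.0511, 0.2449]
wrist_force: [-0.8, 0.1, 1.5]
gripper_force: 0.7
```

```bash
python3 -m handwheel '[[1,[0,0,0.15],0],[1,[0,0,0.15],0],[1,[0,0,0.15],0],[1,[0,0,0.15],0],[1,[0,0,0.15],0],[1,[0,0,0.15],0],[1,[0,0,0.15],0],[1,[0,0,0.15],0],[1,[0,0,0.15],0],[1,[0,0,0.15],0]]'|grep -E 'pos|force'
```

```text
tool_pos: [0.5148, -0.0511, 0.2434]
wrist_force: [-1.7, 0.7, 1.0]
gripper_force: 0.7
```

```bash
python3 -m handwheel '[[1,[0,0,0.15],0],[1,[0,0,0.15],0],[1,[0,0,0.15],0],[1,[0,0,0.15],0],[1,[0,0,0.15],0],[1,[0,0,0.15],0],[1,[0,0,0.15],0],[1,[0,0,0.15],0],[1,[0,0,0.15],0],[1,[0,0,0.15],0]]'|grep -E 'pos|force'
```

```text
tool_pos: [0.5148, -0.0511, 0.2419]
wrist_force: [-0.7, 0.6, 2.5]
gripper_force: 0.7
```

```bash
python3 -m handwheel '[[1,[0,0,0.1],0],[1,[0,0,0.1],0],[1,[0,0,0.1],0],[1,[0,0,0.1],0],[1,[0,0,0.1],0],[1,[0,0,0.1],0],[1,[0,0,0.1],0],[1,[0,0,0.1],0],[1,[0,0,0.1],0],[1,[0,0,0.1],0]]'|grep -E 'pos|force'
```

```text
tool_pos: [0.5148, -0.0511, 0.2409]
wrist_force: [-1.7, -0.5, 1.2]
gripper_force: 0.7
```

Just noise; still free travel.

```bash
python3 -m handwheel '[[1,[0,0,0.15],0],[1,[0,0,0.15],0],[1,[0,0,0.15],0],[1,[0,0,0.15],0],[1,[0,0,0.15],0],[1,[0,0,0.15],0],[1,[0,0,0.15],0],[1,[0,0,0.15],0],[1,[0,0,0.15],0],[1,[0,0,0.15],0]]'|grep -E 'pos|force'
```

```text
tool_pos: [0.5148, -0.0511, 0.2394]
wrist_force: [-0.7, 0.1, 1.8]
gripper_force: 0.7
```

```bash
python3 -m handwheel '[[1,[0,0,0.15],0],[1,[0,0,0.15],0],[1,[0,0,0.15],0],[1,[0,0,0.15],0],[1,[0,0,0.15],0],[1,[0,0,0.15],0],[1,[0,0,0.15],0],[1,[0,0,0.15],0],[1,[0,0,0.15],0],[1,[0,0,0.15],0]]'|grep -E 'pos|force'
```

```text
tool_pos: [0.5148, -0.0511, 0.2379]
wrist_force: [-1.0, 0.9, 1.7]
gripper_force: 0.7
```

```bash
python3 -m handwheel '[[1,[0,0,0.15],0],[1,[0,0,0.15],0],[1,[0,0,0.15],0],[1,[0,0,0.15],0],[1,[0,0,0.15],0],[1,[0,0,0.15],0],[1,[0,0,0.15],0],[1,[0,0,0.15],0],[1,[0,0,0.15],0],[1,[0,0,0.15],0]]'|grep -E 'pos|force'
```

```text
tool_pos: [0.5148, -0.0511, 0.2364]
wrist_force: [-0.8, 0.4, 2.9]
gripper_force: 0.7
```

```bash
python3 -m handwheel '[[1,[0,0,0.15],0],[1,[0,0,0.15],0],[1,[0,0,0.15],0],[1,[0,0,0.15],0],[1,[0,0,0.15],0],[1,[0,0,0.15],0],[1,[0,0,0.15],0],[1,[0,0,0.15],0],[1,[0,0,0.15],0],[1,[0,0,0.15],0]]'|grep -E 'pos|force|time'
```

```text
time: 26.6
tool_pos: [0.5148, -0.0511, 0.2349]
wrist_force: [-1.0, 0.6, 1.8]
gripper_force: 0.7
```

```bash
python3 -m handwheel '[[1,[0,0,0.15],0],[1,[0,0,0.15],0],[1,[0,0,0.15],0],[1,[0,0,0.15],0],[1,[0,0,0.15],0],[1,[0,0,0.15],0],[1,[0,0,0.15],0],[1,[0,0,0.15],0],[1,[0,0,0.15],0],[1,[0,0,0.15],0]]'|grep -E 'pos|force|time'
```

```text
time: 27.6
tool_pos: [0.5148, -0.0511, 0.2334]
wrist_force: [-0.8, 0.1, 1.5]
gripper_force: 0.7
```

```bash
python3 -m handwheel '[[1,[0,0,0.15],0],[1,[0,0,0.15],0],[1,[0,0,0.15],0],[1,[0,0,0.15],0],[1,[0,0,0.15],0],[1,[0,0,0.15],0],[1,[0,0,0.15],0],[1,[0,0,0.15],0],[1,[0,0,0.15],0],[1,[0,0,0.15],0]]'|grep -E 'pos|force|time'
```

```text
time: 28.6
tool_pos: [0.5148, -0.0511, 0.2319]
wrist_force: [-1.3, 0.3, 1.6]
gripper_force: 0.7
```

```bash
python3 -m handwheel '[[1,[0,0,0.15],0],[1,[0,0,0.15],0],[1,[0,0,0.15],0],[1,[0,0,0.15],0],[1,[0,0,0.15],0],[1,[0,0,0.15],0],[1,[0,0,0.15],0],[1,[0,0,0.15],0],[1,[0,0,0.15],0],[1,[0,0,0.15],0]]'|grep -E 'pos|force|time'
```

```text
time: 29.6
tool_pos: [0.5148, -0.0511, 0.2305]
wrist_force: [-1.7, 0.2, 1.4]
gripper_force: 1.2
```

```bash
python3 -m handwheel '[[1,[0,0,0.1],0],[1,[0,0,0.1],0],[1,[0,0,0.1],0],[1,[0,0,0.1],0],[1,[0,0,0],0],[1,[0,0,0],0],[1,[0,0,0],0],[1,[0,0,0],0],[1,[0,0,0],0],[1,[0,0,0],0]]'|grep -E 'pos|force|time'
```

```text
time: 30.6
tool_pos: [0.5148, -0.0511, 0.2301]
wrist_force: [-2.1, -0.1, 4.6]
gripper_force: 2.3
```

Contact found: steady force of about 4.6 N, with the rubber compressed about 0.5–0.7 mm. I'll lift off, return to the knob and grip it.

```bash
python3 -m handwheel '[[1,[0,0,-5],0],[1,[0,0,-20],0],[1,[0,0,-25],0],[-0.3,[27.2,3.8,0],0],[-0.3,[27.2,3.8,0],0],[-0.3,[27.2,3.8,0],0],[-0.3,[27.2,3.8,0],0],[-0.3,[0,0,0],0],[-0.3,[0,0,15],0],[-0.3,[0,0,15],0]]'
python3 - <<'E'
from h import *
s=robot.get_state();p,d=robot.get_image("wrist");R,t=s['tcp_rot'],s['tool_pos'];c=robot.calibration("wrist");X=c['tool_from_camera']
P=(np.stack([*np.indices(d.shape)[::-1],np.ones(d.shape)],-1)@(R@X[:3,:3]@np.linalg.inv(c['mtx'])).T)*d[...,None]+R@X[:3,3]+t
m=(P[...,2]>.196)&(P[...,2]<.225)&(np.hypot(P[...,0]-.4885,P[...,1]-.0555)<.025)&(p.astype(int).sum(-1)<230)&(d>0)
v,u=np.nonzero(m);q=P[m];print(t,m.sum(),q.mean(0),q[:,2].max(),'px',u.min(),u.max(),v.min(),v.max())
uu,vv=(u.min()+u.max())/2,(v.min()+v.max())/2;o=R@X[:3,3]+t;dd=R@X[:3,:3]@np.linalg.inv(c['mtx'])@[uu,vv,1];K=o+dd*(.204-o[2])/dd[2];print(K,'tool',R.T@(K-t))
E
```

```text
time: 31.6
tool_pos: [0.4889, 0.0548, 0.2489]
tcp_rot: [[-0.37, 0.929, 0.001], [0.929, 0.37, -0.001], [-0.001, 0.0, -1.0]]
wrist_force: [-0.1, 0.2, -0.3]
width: 0.649
gripper_force: 0.0
[0.48894069 0.0548324  0.24890277] 1570 [0.48708062 0.05911    0.21318331] 0.21887217585452226 px 249 293 209 253
[0.48810608 0.05626706 0.204     ] tool [ 0.00167786 -0.00026453  0.04490132]
```

```bash
python3 -m handwheel '[[-0.3,[1,0,20],0],[-0.3,[0.5,0,20],0],[-0.3,[0,0,20],0],[-0.3,[0,0,8],0],[-0.3,[0,0,0],0],[0.1,[0,0,0],0],[0.3,[0,0,0],0],[0.5,[0,0,0],0],[1,[0,0,0],0],[1,[0,0,0],0]]'
```

```text
time: 32.65
tool_pos: [0.4883, 0.057, 0.1827]
tcp_rot: [[-0.371, 0.929, 0.001], [0.929, 0.371, -0.0], [-0.0, 0.001, -1.0]]
wrist_force: [-0.6, 0.2, 4.0]
width: 0.255
gripper_force: 58.6
```

```bash
python3 -m handwheel '[[1,[-0.7,11.7,0],0.12],[1,[-0.7,11.7,0],0.12],[1,[-0.7,11.7,0],0.12],[1,[-0.7,11.7,0],0.12],[1,[-0.7,11.7,0],0.12],[1,[-0.5,9.8,0],0.1],[1,[-0.5,9.8,0],0.1],[1,[-0.5,9.8,0],0.1],[1,[-0.5,9.8,0],0.1],[1,[-0.5,9.8,0],0.1]]'
```

```text
time: 33.65
tool_pos: [0.5879, 0.0376, 0.1817]
tcp_rot: [[0.662, 0.75, -0.004], [0.75, -0.662, -0.004], [-0.005, -0.0, -1.0]]
wrist_force: [-7.1, -6.3, 3.2]
width: 0.256
gripper_force: 58.7
```

```bash
python3 -m handwheel '[[1,[-0.3,4.9,0],0.05],[1,[-0.4,4.9,0],0.05],[1,[-0.3,4.9,0],0.05],[1,[-0.4,4.9,0],0.05],[1,[-0.3,3,0],0.03],[1,[-0.2,2,0],0.02],[1,[0,2,0],0.02],[1,[0,0,0],0],[1,[0,0,0],0],[1,[0,0,0],0]]'
```

```text
time: 34.65
tool_pos: [0.6047, 0.0172, 0.1821]
tcp_rot: [[0.836, 0.549, -0.002], [0.549, -0.836, -0.003], [-0.003, 0.002, -1.0]]
wrist_force: [-3.0, -5.4, 2.6]
width: 0.256
gripper_force: 58.8
```

```bash
python3 -m handwheel '[[1,[-0.3,1,0],0.01],[1,[-0.3,1,0],0.01],[1,[-0.3,1,0],0.01],[1,[0,1,0],0.01],[1,[0,0,0],0],[1,[0,0,0],0],[1,[0,0,0],0],[1,[0,0,0],0],[1,[0,0,0],0],[1,[0,0,0],0]]'
```

```text
time: 35.65
tool_pos: [0.6066, 0.014, 0.1821]
tcp_rot: [[0.857, 0.514, -0.0], [0.514, -0.857, -0.001], [-0.001, 0.001, -1.0]]
wrist_force: [-4.4, -4.7, 3.5]
width: 0.258
gripper_force: 58.8
```

```bash
python3 -m handwheel '[[1,[-0.3,1,0],0.01],[1,[-0.3,1,0],0.01],[1,[0,1,0],0.01],[1,[0,1,0],0.01],[1,[0,0,0],0],[1,[0,0,0],0],[1,[0,0,0],0],[1,[0,0,0],0],[1,[0,0,0],0],[1,[0,0,0],0]]'
```

```text
time: 36.65
tool_pos: [0.6081, 0.0113, 0.182]
tcp_rot: [[0.877, 0.48, -0.0], [0.48, -0.877, 0.0], [0.0, -0.0, -1.0]]
wrist_force: [-4.1, 1.5, 4.9]
width: 0.254
gripper_force: 59.0
```

```bash
python3 -m handwheel '[[1,[0,1,0],0],[1,[0,1,0],0],[1,[0,1,0],0],[1,[0,1,0],0],[1,[0,0,0],0],[1,[0,0,0],0],[1,[0,0,0],0],[1,[0,0,0],0],[1,[0,0,0],0],[1,[0,0,0],0]]'
```

```text
time: 37.65
tool_pos: [0.6091, 0.0097, 0.1817]
tcp_rot: [[0.877, 0.48, -0.002], [0.48, -0.877, 0.004], [-0.0, -0.005, -1.0]]
wrist_force: [-7.1, 7.7, 4.9]
width: 0.249
gripper_force: 59.2
```

```bash
python3 -m handwheel '[[1,[0,1,0],0],[1,[0,1,0],0],[1,[0,1,0],0],[1,[0,1,0],0],[1,[0,0,0],0],[1,[0,0,0],0],[1,[0,0,0],0],[1,[0,0,0],0],[1,[0,0,0],0],[1,[0,0,0],0]]'
```

```text
time: 38.65
tool_pos: [0.6101, 0.0082, 0.1813]
tcp_rot: [[0.877, 0.48, -0.005], [0.48, -0.877, 0.008], [-0.001, -0.009, -1.0]]
wrist_force: [-8.9, 12.6, 7.6]
width: 0.253
gripper_force: 59.5
```

At the home stop too (15 N tangential, stalled). Release, lift clear and check.

```bash
python3 -m handwheel '[[0.6,[0,-3,0],0],[0.2,[0,-2,0],0],[-0.3,[0,0,0],0],[-0.3,[0,0,0],0],[-0.3,[0,0,0],0],[-0.3,[0,0,-20],0],[-0.3,[0,0,-30],0],[-0.3,[0,0,-30],0],[-0.3,[0,0,-30],0],[-0.3,[0,0,-20],0]]'
python3 - <<'E'
from h import *
s=robot.get_state();p,d=robot.get_image("wrist");R,t=s['tcp_rot'],s['tool_pos'];c=robot.calibration("wrist");X=c['tool_from_camera']
P=(np.stack([*np.indices(d.shape)[::-1],np.ones(d.shape)],-1)@(R@X[:3,:3]@np.linalg.inv(c['mtx'])).T)*d[...,None]+R@X[:3,3]+t
m=(P[...,2]>.196)&(P[...,2]<.225)&(np.hypot(P[...,0]-.607,P[...,1]-.012)<.03)&(p.astype(int).sum(-1)<230)&(d>0)
v,u=np.nonzero(m);uu,vv=(u.min()+u.max())/2,(v.min()+v.max())/2;o=R@X[:3,3]+t;dd=R@X[:3,:3]@np.linalg.inv(c['mtx'])@[uu,vv,1];K=o+dd*(.204-o[2])/dd[2]
w=(K-[.5226,-.0343,.204])[:2];print(t,K,m.sum(),np.hypot(*w),np.degrees(np.arctan2(w[1],w[0])))
p,d=robot.get_image("scene");P=pts("scene",p,d)
m=(d>0)&(np.hypot(P[...,0]-.515,P[...,1]+.051)<.015)&(P[...,2]>.2)&(P[...,2]<.29);print('head top',np.percentile(P[m][:,2],[90,95,99]))
E
```

```text
time: 39.65
tool_pos: [0.6105, 0.0079, 0.3147]
tcp_rot: [[0.878, 0.479, 0.004], [0.479, -0.878, -0.001], [0.003, 0.002, -1.0]]
wrist_force: [0.8, -1.2, -0.4]
width: 0.65
gripper_force: 0.0
[0.61051427 0.00785347 0.31471185] [0.60722239 0.01282686 0.204     ] 916 0.09686015963521212 29.11376903648041
head top [0.2362597  0.23686975 0.23716228]
```

```bash
python3 -c "
from rig import robot
print(robot.close_job())"
```

```text
the job is handed in; nothing more can be done
None
```

I swung the lever fully open, pushed the rod down until its foot rested on the coupler (about 4.6 N at the wrist), swung the lever fully home and handed the job in at 39.7 s with the gripper clear. After locking, a camera check put the rod head at 237 mm, where I had left it to within about 1 mm, but I did not re-check contact by touch.

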